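Close up the sample transport case

TASK

Get the sample case ready to go: first fold the upright orange flap down flat over the vials, then swing the blue lid over it until it sits flush on the rim, without slamming it. Only push them with the fingers - grip and lift nothing - and leave the bottles and the beaker around the case where they stand.

Things in the scene. Friction and masses are not known exactly. Their poses are not given: they have to be found in the camera images.
- case: White insulated sample transport case, fixed on the bench (it does not slide): 190 mm along its x, 240 mm along its y, rim 120 mm above the bench, walls 20 mm thick, a black foam insert inside. Origin: centre of its underside, on the bench. Its x axis points from the front wall (carries the flap) to the rear wall (carries the lid), z up. Both hinge lines run along its y.
- lid (a joint): Angle of the blue insulated lid (190 x 240 x 28 mm, about 0.45 kg, white plug and black gasket on its inside face) about its hinge: 0 = shut flush on the rim, 1.57 = standing upright on the rear rim, stop at 1.85 = leaning a little back. The stiff friction hinge leaves it wherever it is let go; pushing it shut takes 2 to 5 N near its free edge.
- lid_hinge (a point): Fixed point on the lid's hinge line, mid length: on the rear outer rim of the case, 95 mm along the case's x from its origin and 120 mm up.
- lid_edge (a point): Middle of the lid's free edge on its outer (blue) face: 190 mm from the hinge line along the lid, and 28 mm (the lid's thickness) outward of the lid's underside, whose plane contains the hinge line. Shut, it lies above the front wall of the case, 148 mm over the bench.
- flap (a joint): Angle of the orange retainer flap about its pin: 0 = folded flat over the vials, 1.57 = upright, stop at 1.72. A light friction hinge: it stays where it is let go and folds with about 1 N near its free edge.
- flap_hinge (a point): Fixed point on the flap's pin, mid length: just inside the front wall, 68 mm from the case's origin towards -x of the case and 102 mm up (18 mm below the rim).
- flap_edge (a point): Middle of the flap's free edge on its outer orange face. The flap is 190 mm wide along the case's y, 132 mm from pin to free edge, 4 mm thick; two 3 mm ribs run from pin to edge on the outer face, 75 mm either side of the middle. Upright, the orange face looks away from the lid; its other face carries a 6 mm grey foam pad; folded, the orange face is up, 106 mm over the bench, 14 mm under the rim.
- vial0_mid (a point): Middle (half-way up) of a loose amber 20 ml vial with white cap, 28 mm across, 61 mm tall, standing -34 mm along x and -62 mm along y from the middle of the case, in a 41 mm deep socket of the insert; its top lies 92 mm over the bench, 4 mm under the folded flap's foam.
- vial1_mid (a point): Middle (half-way up) of a loose amber 20 ml vial with white cap, 28 mm across, 61 mm tall, standing -34 mm along x and +0 mm along y from the middle of the case, in a 41 mm deep socket of the insert; its top lies 92 mm over the bench, 4 mm under the folded flap's foam.
- vial2_mid (a point): Middle (half-way up) of a loose amber 20 ml vial with white cap, 28 mm across, 61 mm tall, standing -34 mm along x and +62 mm along y from the middle of the case, in a 41 mm deep socket of the insert; its top lies 92 mm over the bench, 4 mm under the folded flap's foam.
- vial3_mid (a point): Middle (half-way up) of a loose amber 20 ml vial with white cap, 28 mm across, 61 mm tall, standing +34 mm along x and -62 mm along y from the middle of the case, in a 41 mm deep socket of the insert; its top lies 92 mm over the bench, 4 mm under the folded flap's foam.
- vial4_mid (a point): Middle (half-way up) of a loose amber 20 ml vial with white cap, 28 mm across, 61 mm tall, standing +34 mm along x and +0 mm along y from the middle of the case, in a 41 mm deep socket of the insert; its top lies 92 mm over the bench, 4 mm under the folded flap's foam.
- vial5_mid (a point): Middle (half-way up) of a loose amber 20 ml vial with white cap, 28 mm across, 61 mm tall, standing +34 mm along x and +62 mm along y from the middle of the case, in a 41 mm deep socket of the insert; its top lies 92 mm over the bench, 4 mm under the folded flap's foam.
- red_cap_bottle: White plastic bottle with red cap, 60 mm across, 135 mm tall, loose on the bench beside the case, to be left alone. Origin: centre of its base.
- amber_bottle: Amber glass bottle with black cap, 56 mm across, 120 mm tall, loose on the bench beside the case, to be left alone. Origin: centre of its base.
- beaker: Small glass beaker, 54 mm across, 75 mm tall, loose on the bench beside the case, to be left alone. Origin: centre of its base.

How it is judged:
By the outcome, as a careful person would: the job done as asked, in the order asked, and still so for the second after the job is handed in, with the robot touching nothing.
It also fails if it takes over 53 s, if anything falls off the work surface, if the arm or the gripper's body presses on something with over 40 N, if the wrist force passes 120 N, or if a joint passes its speed limit or range.

ROBOT

A 6-joint arm with a two-finger parallel gripper is mounted at the origin on the work surface. World frame = base frame: x ahead of the robot, y to its left, z up, the work surface at z = 0. Lengths are in m, angles in degrees, forces in N, time in s.
With the tool pointing down it reaches from about 0.35 to 0.875 m from the base axis. Payload 4.2 kg.
Tool frame: the origin (TCP) lies midway between the tips of the shut fingers; the grasp point (between the pads) lies 19 mm behind it; y points along the fingers, z is the direction in which the jaws open and shut, and the axes are right-handed (so a half turn about y gives the same grasp; the last joint's range is limited). The gripper opens to 87 mm and grips with 3 to 60 N. Pads are 19 mm wide; open, the fingers measure 117 mm over their backs; the gripper's body (75 mm by 190 mm) begins 51 mm behind the grasp point.
Start: joints at [-53.365, 22.042, 0.453, 0, -68.411, -14.817], TCP at [0.232, -0.58, 0.223] pointing down, gripper open.
Joint ranges: [-179.83, 179.83], [-69.29, 118.12], [-61.27, 80.66], [-181.25, 117.63], [-171.15, -9.14], [-177.46, 177.46]. Speed limits (degrees/s): [159.86, 159.86, 180, 180, 180, 180].

INTERFACE

Orientations are given as [roll, pitch, yaw] about the fixed x, y, z axes, in that order (R = Rz(yaw) Ry(pitch) Rx(roll)).
In Python, from workcell import env gives the robot as it stands. The module is installed in compiled form; this text tells all that it offers. Calls block until the motion is done:
- env.goto(position, orientation): joint-space move of the TCP to a pose.
- env.move_straight(position, rotation=None, rate=0.15, force_limit=None): straight line of the TCP; rotation=None keeps the orientation; rate is the mean speed in m/s. With force_limit (N) it stops when the force on the tool has changed by that much, and returns True; else False.
- env.set_joints(angles): joint-space move.
- env.gripper_to(opening, grasp_force=None): opening from 0.0 (shut) to 1.0 (fully open); grasp_force is the grip in N (None keeps the last); returns when the fingers have stopped.
- env.dwell(seconds).
- env.inverse_kinematics(position, orientation): joint angles nearest the present ones, or None.
- env.read_state(): the state.
- env.grab_frame(name): name is "side" or "top" or "wrist"; returns a dict with "image" (384x512x3 uint8, blue, green, red), "fx", "fy", "cx", "cy" (pixels), "position" and "orientation" of the camera in the world. Camera axes: x right, y up, looking along -z (the intrinsics and any distortion apply to the point x, -y, -z); pixel columns grow to the right and rows downward; lengths in m; the calibration is good to about 2 mm. A picture is of the moment at which its call begins. There is no depth.
A pose or a line that the arm cannot do raises env.Unreachable and nothing moves.
- env.close_job(): hands the job in, once; it reports no verdict.
Trained networks look in a picture, given as the dict that the camera call returned (one of the last four; its "shot" number tells which), for a name from the list of things; names that differ only in an ending like _2 or _b are one class to them, and where a whole thing is asked for, a point or a joint stands for the part that bears it (a point fixed in the world has none). Each returns a list of dicts, best first, with "score" (0 to 1); they miss things now and then, are a little off and sometimes report something else, mostly with a low value. They report only what shows in the picture. A call takes as long as a camera call.
- env.search_frame(picture, thing): "xyz" ([x, y, z] in m, in world coordinates, good to about 4 mm: the middle of the surface that is visible of it).
- env.trace(picture, thing): "mask" (384x512 bool, what is visible of it).
The state is a dict: "clock": time; "joint_positions": joint angles; "qvel": joint speeds; "joint_torque": joint torques, N m; "position": TCP position; "tool_rot": TCP orientation; "force": force on the tool from outside, world axes, zero at the start; "wrist_torque": the same for the moment, N m; "opening": opening from 0.0 (shut) to 1.0 (fully open).
Only numpy, scipy, OpenCV 4.12 (cv2) and the standard library are available. Lean on these libraries where they do the work, as an engineer would, in place of code of your own. Each camera call takes 0.05 s, during which the arm holds its last target.

## Working session

There is one attempt and no reset: what is moved stays moved. The work goes in short steps, each a Python script; the robot and the scene stay as the last script left them, time stands still between calls to the robot, and variables do not carry over. Pictures are saved under pics/ and viewed, and the job is handed in when it is done.

```bash
mkdir -p pics; cat > h.py <<'E'
import numpy as np, cv2
from workcell import env
from scipy.spatial.transform import Rotation as R
def grab(n,fn):
    f=env.grab_frame(n); cv2.imwrite('pics/'+fn,f['image']); return f
def proj(f,P):
    o=np.array(f['orientation']); 
    M=o if o.shape==(3,3) else R.from_euler('xyz',o,degrees=True).as_matrix()
    p=(np.atleast_2d(P)-np.array(f['position']))@M
    x=p[:,0]/-p[:,2]; y=-p[:,1]/-p[:,2]
    return np.c_[f['fx']*x+f['cx'],f['fy']*y+f['cy']]
E
python3 - <<'E'
from h import *
for n in ['side','top','wrist']:
    f=grab(n,n+'0.png'); print(n,{k:v for k,v in f.items() if k!='image'})
    if n!='wrist':
        for t in ['case','lid','flap','lid_edge','flap_edge','red_cap_bottle','amber_bottle','beaker','vial0_mid']:
            print(t,[(np.round(d['xyz'],3),round(d['score'],2)) for d in env.search_frame(f,t)][:6])
print(env.read_state())
E
```

```text
side {'fx': 477.3323721990054, 'fy': 477.3323721990054, 'cx': 258.114509160492, 'cy': 184.54194850829737, 'position': array([0.2866407 , 0.10579959, 1.06130441]), 'orientation': array([ 18.80808216,   0.34092124, -98.39152888]), 'shot': 1}
case [(array([ 0.536, -0.044,  0.119]), 0.96)]
lid [(array([0.509, 0.044, 0.3  ]), 0.73), (array([ 0.564, -0.113,  0.201]), 0.26)]
flap [(array([ 0.56 , -0.114,  0.204]), 0.77), (array([ 0.541, -0.029,  0.093]), 0.5)]
lid_edge [(array([0.512, 0.042, 0.301]), 0.66), (array([ 0.537, -0.05 ,  0.121]), 0.35)]
flap_edge [(array([ 0.564, -0.114,  0.2  ]), 0.94)]
red_cap_bottle [(array([ 0.679, -0.21 ,  0.088]), 0.95)]
amber_bottle [(array([ 0.504, -0.259,  0.081]), 0.76)]
beaker [(array([0.592, 0.214, 0.043]), 0.58)]
vial0_mid [(array([0.515, 0.046, 0.303]), 0.74), (array([ 0.62 , -0.074,  0.094]), 0.57)]
top {'fx': 481.0461316569895, 'fy': 481.0461316569895, 'cx': 253.94022914360366, 'cy': 194.49830489590417, 'position': array([0.44654191, 0.06045019, 1.22718978]), 'orientation': array([  8.45318748,  -1.1364854 , -90.12473296]), 'shot': 2}
case [(array
[... 740 characters left out ...]
.11757912e+02]), 'shot': 3}
{'clock': 1.05, 'joint_positions': array([-5.33653765e+01,  2.20410452e+01,  4.51551705e-01, -7.15376607e-04,
       -6.84083956e+01, -1.48170030e+01]), 'qvel': array([ 0.05383146,  0.12962381, -0.09066972, -0.0195733 , -0.07553826,
        0.18208909]), 'joint_torque': array([-4.01355046e-04, -3.90481174e+01,  1.87623256e+01,  4.22429457e+00,
        1.55321241e-02, -2.95980601e-05]), 'position': array([ 0.23230782, -0.58020402,  0.22254756]), 'tool_rot': array([-9.00018707e+01, -1.18290995e-03,  2.18173573e+01]), 'force': array([ 0.31401233, -0.24832398,  0.1132896 ]), 'wrist_torque': array([ 0.00722965, -0.00709906,  0.03811289]), 'opening': 0.9998280665110268}
```

View pics/side0.png

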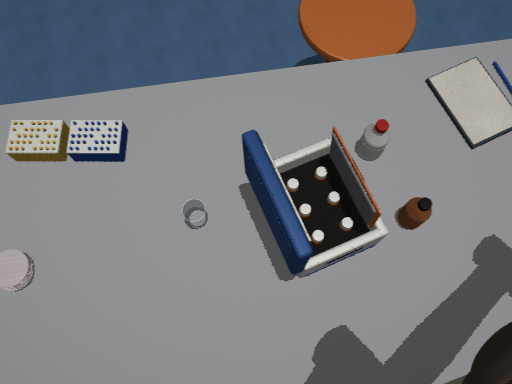

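View pics/top0.png

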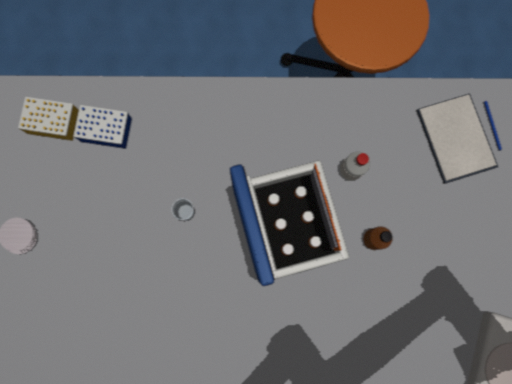

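```bash
cat > fit.py <<'E'
from h import *
from scipy.optimize import least_squares
fs=env.grab_frame('side'); ft=env.grab_frame('top')
def refine(im,pts):
    g=cv2.cvtColor(im,cv2.COLOR_BGR2GRAY); out=[]
    for x,y in pts:
        w=g[y-8:y+9,x-8:x+9].astype(float); m=(w>140).astype(np.uint8)
        n,l,s,c=cv2.connectedComponentsWithStats(m)
        k=1+np.argmin(np.hypot(*(c[1:]-8).T)); out.append([x-8+c[k][0],y-8+c[k][1]])
    return np.array(out)
a=refine(fs['image'],[(321,173),(334,198),(347,224),(293,185),(305,210),(318,237)])
b=refine(ft['image'],[(301,191),(308,216),(316,242),(274,199),(281,224),(288,249)])
print(a.round(1).tolist(),b.round(1).tolist())
def tr(p,L):
    x,y,t=p; c,s=np.cos(t),np.sin(t); L=np.array(L,float)
    return np.c_[x+c*L[:,0]-s*L[:,1], y+s*L[:,0]+c*L[:,1], L[:,2]]
best=None
for sg in (1,-1):
    V=[(-.034,sg*y,.088) for y in (-.062,0,.062)]+[(.034,sg*y,.088) for y in (-.062,0,.062)]
    r=least_squares(lambda p:np.r_[(proj(fs,tr(p,V))-a).ravel(),(proj(ft,tr(p,V))-b).ravel()],[.54,-.045,np.pi/2+.2])
    print(sg,r.x,np.degrees(r.x[2]),r.cost, r.fun.round(1))
    if best is None or r.cost<best.cost: best=r
p=best.x; np.save('case.npy',p)
# lid & flap angle from overlay
lidL=lambda a,y:[.095-.19*np.cos(a)+.028*np.sin(a), y, .12+.19*np.sin(a)+.028*np.cos(a)]
lidI=lambda a,y:[.095-.19*np.cos(a), y, .12+.19*np.sin(a)]
flapL=lambda a,y:[-.068+.132*np.cos(a)-.004*np.sin(a), y, .102+.132*np.sin(a)+.004*np.cos(a)]
for f,n in((fs,'s'),(ft,'t')):
    im=cv2.resize(f['image'],None,fx=2,fy=2,interpolation=cv2.INTER_CUBIC)
    def poly(P,col,cl=True):
        q=(proj(f,tr(p,P))*2+.5).astype(int); cv2.polylines(im,[q.reshape(-1,1,2)],cl,col,1)
    poly([(-.095,-.12,.12),(.095,-.12,.12),(.095,.12,.12),(-.095,.12,.12)],(0,255,0))
    for a,c in((1.57,(0,255,255)),(1.72,(255,0,255)),(1.85,(0,0,255))):
        poly([lidL(a,-.12),lidL(a,.12),lidI(a,.12),lidI(a,-.12)],c)
        if a<1.8: poly([flapL(a,-.095),flapL(a,.095)],c)
    c=im[250:570,420:820]; 
    cv2.imwrite(f'pics/fit_{n}.png',cv2.resize(c,None,fx=1.8,fy=1.8,interpolation=cv2.INTER_CUBIC))
E
python3 fit.py
```

```text
[[320.9, 171.2], [333.8, 196.3], [347.0, 222.2], [292.9, 183.0], [305.1, 208.6], [317.7, 234.9]] [[300.6, 191.0], [307.7, 215.9], [315.2, 241.1], [273.4, 198.3], [280.5, 223.3], [287.6, 248.7]]
1 [ 0.55606146 -0.0591536   1.83468642] 105.11978842799579 1.3455768133935866 [-0.1  0.3 -0.3  0.2 -0.3  0.2 -0.5  0.4 -0.4  0.2 -0.3  0.2  0.5 -0.2
  0.6 -0.3  0.4 -0.3  0.4 -0.1  0.4 -0.2  0.3 -0.3]
-1 [ 0.55664675 -0.05942019 -1.24616206] -71.39982680704722 5341.122031144648 [-29.6  13.5 -28.6  13.1 -27.5  12.8  26.  -11.8  28.  -13.2  30.1 -14.4
 -27.9   8.1 -26.5   7.8 -25.3   7.4  26.   -8.   27.6  -8.7  29.3  -9.5]
```

View pics/fit_s.png

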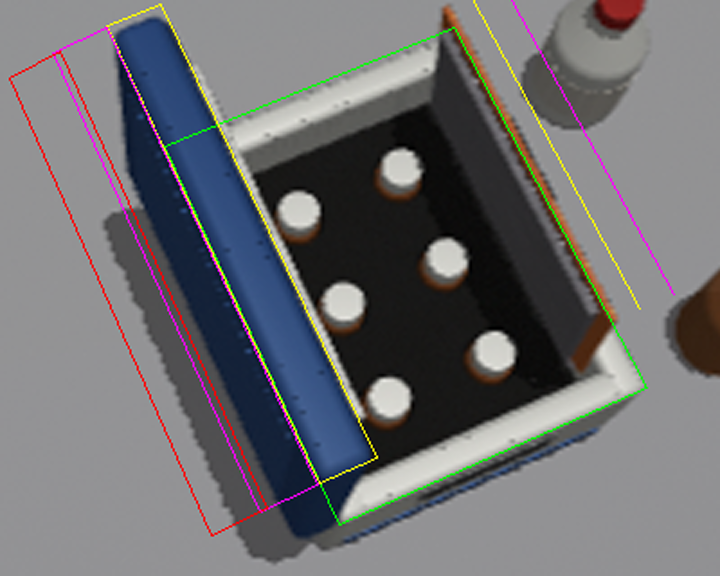

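View pics/fit_t.png

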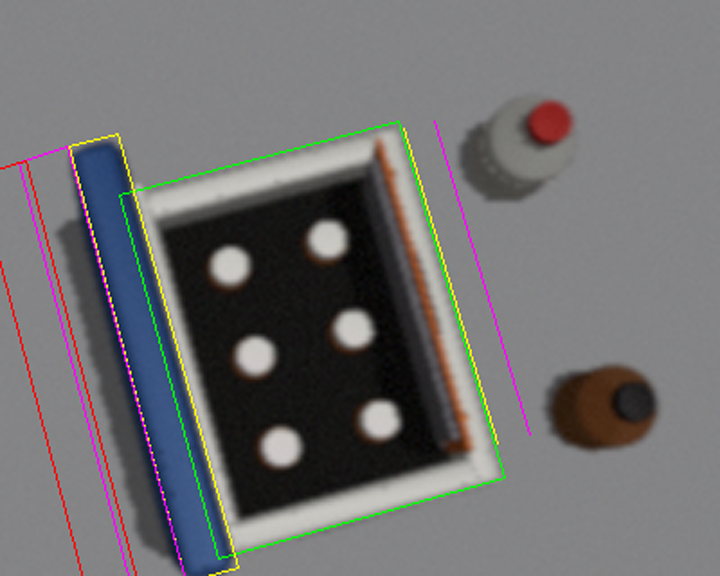

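```bash
cat >> h.py <<'E'
p=np.load('case.npy') 
c,s=np.cos(p[2]),np.sin(p[2]); X=np.array([c,s,0]); Y=np.array([-s,c,0]); Z=np.array([0,0,1.])
def W(x,y,z): return np.array([p[0],p[1],0])+X*x+Y*y+Z*z
def ori(tilt,sg):  # tilt deg: fingers point down and towards +x_c by tilt
    t=np.radians(tilt); d=X*np.sin(t)-Z*np.cos(t); z=sg*Y; x=np.cross(d,z)
    return R.from_matrix(np.c_[x,d,z]).as_euler('xyz',degrees=True)
w=.0095
def flapP(a,r,tilt,y=0,gap=0):
    t=np.radians(tilt); n=np.array([-np.sin(a),np.cos(a)]); ex=np.array([np.cos(t),np.sin(t)])
    q=np.array([-.068,.102])+r*np.array([np.cos(a),np.sin(a)])+n*(.004+gap+w*abs(ex@n)); return W(q[0],y,q[1])
def lidP(a,r,tilt,y=0,gap=0):
    t=np.radians(tilt); n=np.array([np.sin(a),np.cos(a)]); ex=np.array([np.cos(t),np.sin(t)])
    q=np.array([.095,.12])+r*np.array([-np.cos(a),np.sin(a)])+n*(.028+gap+w*abs(ex@n)); return W(q[0],y,q[1])
def st():
    q=env.read_state(); return np.round(q['clock'],2),np.round(q['position'],4),np.round(q['force'],2)
E
python3 - <<'E'
from h import *
for sg in(1,-1):
  for tilt in (0,20,35,50):
    o=ori(tilt,sg); print('flap',sg,tilt)
    for a in(1.6,1.0,.5,0):
        j=env.inverse_kinematics(flapP(a,.1,tilt,gap=.02),o); print(None if j is None else np.round(j,0))
  for tilt in (0,-20,-35):
    o=ori(tilt,sg); print('lid',sg,tilt)
    for a in(1.6,1.0,.5,0):
        j=env.inverse_kinematics(lidP(a,.17,tilt,gap=.02),o); print(None if j is None else np.round(j,0))
# flap angle overlay
f=env.grab_frame('side'); im=cv2.resize(f['image'][110:290,210:420],None,fx=3.5,fy=3.5,interpolation=cv2.INTER_CUBIC)
for a,col in((1.2,(0,255,0)),(1.3,(255,255,0)),(1.4,(0,255,255)),(1.5,(255,0,255))):
    P=[W(-.068+.132*np.cos(a)-.004*np.sin(a),y,.102+.132*np.sin(a)+.004*np.cos(a)) for y in(-.095,.095)]
    q=((proj(f,P)-[210,110])*3.5).astype(int); cv2.line(im,tuple(map(int,q[0])),tuple(map(int,q[1])),col,1)
cv2.imwrite('pics/flapang.png',im)
E
```

```text
flap 1 0
[ -0.  21.  -4.   0. -65.  15.]
[  6.  18.  -8.   0. -64.   9.]
[ 11.  18. -13.   0. -59.   4.]
[ 14.  20. -18.   0. -52.   1.]
flap 1 20
[-10.  27.  10. -18. -82.  29.]
[ -4.  24.   4. -19. -78.  25.]
[ -0.  23.  -1. -20. -73.  23.]
[  2.  24.  -5. -21. -67.  23.]
flap 1 35
[-16.  33.  18. -29. -95.  34.]
[-12.  29.  12. -31. -90.  31.]
[ -8.  28.   6. -32. -84.  31.]
[ -6.  29.   2. -33. -79.  32.]
flap 1 50
[ -21.   39.   25.  -40. -107.   36.]
[ -17.   35.   17.  -41. -101.   35.]
[-14.  34.  12. -42. -96.  36.]
[-12.  35.   8. -43. -91.  38.]
lid 1 0
[ 28.  10.  -7.   0. -73. -13.]
[ 16.  12.  -4.   0. -74.  -1.]
[  7.  16.  -5.   0. -69.   8.]
[  3.  21.  -9.   0. -60.  12.]
lid 1 -20
[ 38.  10. -16.  19. -73. -30.]
[ 26.  10. -16.  21. -69. -20.]
[ 17.  13. -20.  23. -60. -14.]
[ 12.  18. -26.  27. -48. -15.]
lid 1 -35
[ 44.  13. -22.  31. -76. -42.]
[ 32.  11. -25.  36. -69. -34.]
[ 22.  14. -30.  42. -59. -33.]
[ 15.  18. -36.  50. -48. -39.]
flap -1 0
[  -0.   21.   -4.   -0.  -65. -165.]
[   6.   18.   -8.   -0.  -64. -171.]
[  11.   18.  -13.   -0.  -59. -176.]
N
[... 192 characters left out ...]
 18.  -29.  -95. -146.]
[ -12.   29.   12.  -31.  -90. -149.]
[  -8.   28.    6.  -32.  -84. -149.]
[  -6.   29.    2.  -33.  -79. -148.]
flap -1 50
[ -21.   39.   25.  -40. -107. -144.]
[ -17.   35.   17.  -41. -101. -145.]
[ -14.   34.   12.  -42.  -96. -144.]
[ -12.   35.    8.  -43.  -91. -142.]
lid -1 0
[ 28.  10.  -7.   0. -73. 167.]
None
[   7.   16.   -5.   -0.  -69. -172.]
[   3.   21.   -9.   -0.  -60. -168.]
lid -1 -20
[ 38.  10. -16.  19. -73. 150.]
[ 26.  10. -16.  21. -69. 160.]
[ 17.  13. -20.  23. -60. 166.]
[ 12.  18. -26.  27. -48. 165.]
lid -1 -35
[ 44.  13. -22.  31. -76. 138.]
[ 32.  11. -25.  36. -69. 146.]
[ 22.  14. -30.  42. -59. 147.]
[ 15.  18. -36.  50. -48. 141.]
```

View pics/flapang.png

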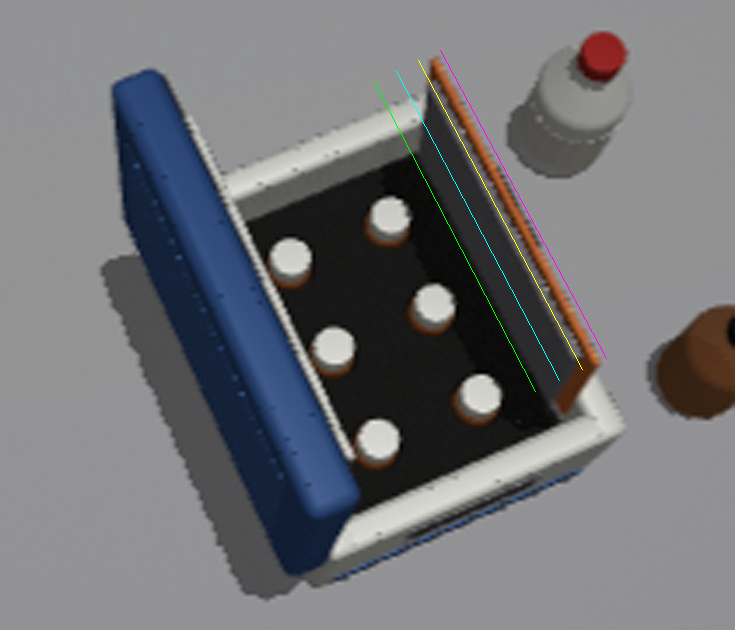

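```bash
python3 - <<'E'
from h import *
env.gripper_to(0.0)
T=35; o=ori(T,1)
hi=flapP(1.6,.12,T,gap=.06)+Z*.12
env.goto(hi,o); print(st())
env.move_straight(flapP(1.55,.108,T,gap=.03),rate=.15); print(st())
env.dwell(.2);print(st())
f=grab('side','f1.png')
E
```

```text
(np.float64(4.65), array([ 0.5929, -0.1985,  0.3397]), array([ 0.1 ,  0.2 , -0.29]))
(np.float64(5.69), array([ 0.5846, -0.1634,  0.2119]), array([-0.27,  0.25,  0.23]))
(np.float64(5.89), array([ 0.5844, -0.1632,  0.2117]), array([ 0.47, -0.26,  0.64]))
```

View pics/f1.png

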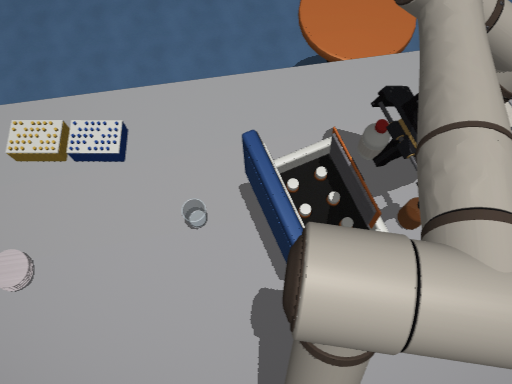

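```bash
python3 - <<'E'
from h import *
print(env.read_state()['opening'],env.read_state()['tool_rot'])
f=grab('wrist','w1.png'); g=grab('top','t1.png')
s=env.grab_frame('side');print(proj(s,[env.read_state()['position']]))
cv2.imwrite('pics/c1.png',cv2.resize(np.hstack([s['image'][60:260,310:470],g['image'][100:300,250:410]]),None,fx=2.4,fy=2.4))
E
```

```text
0.007272362870203232 [-90.07847588 -34.95493293 105.15415261]
[[377.30694232 162.52992997]]
```

View pics/w1.png

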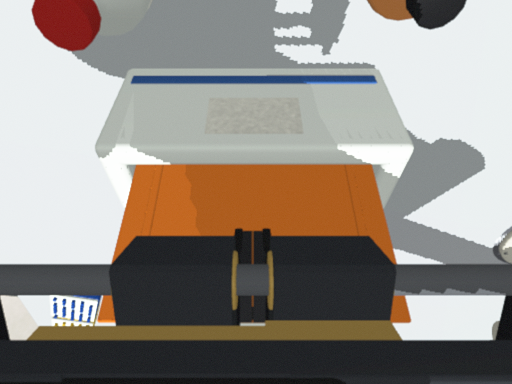

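View pics/c1.png

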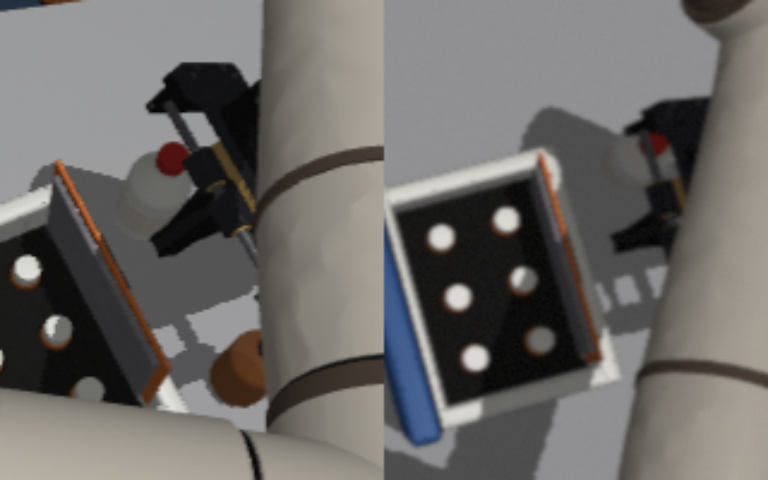

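```bash
python3 - <<'E'
from h import *
T=35
for a in [1.4,1.15,.9,.65,.4,.25,.12]:
    hit=env.move_straight(flapP(a,.108-.010*(1.5-a)/1.5,T),rate=.09,force_limit=10); print(a,hit,*st())
    if hit: break
else:
    hit=env.move_straight(flapP(-.03,.098,T),rate=.03,force_limit=6); print(hit,*st(), flapP(0,.098,T))
grab('side','f2.png'); 
E
```

```text
1.4 False 6.77 [ 0.5718 -0.1172  0.2098] [-0.48  0.38  0.52]
1.15 False 7.23 [ 0.5646 -0.0908  0.2021] [ 0.66 -0.35 -0.13]
0.9 False 7.7 [ 0.5582 -0.0674  0.1875] [-0.29 -0.59 -0.07]
0.65 False 8.16 [ 0.5532 -0.0488  0.1673] [ 0.92 -0.79 -0.24]
0.4 False 8.57 [ 0.5501 -0.0376  0.1465] [0.24 0.17 0.72]
0.25 False 8.88 [ 0.5488 -0.0334  0.1334] [-0.77  0.14 -0.65]
0.12 False 9.16 [ 0.5481 -0.031   0.1216] [ 0.87  0.8  -0.27]
True 9.57 [ 0.5486 -0.0303  0.1116] [-0.12 -0.22  5.44] [ 0.54823632 -0.03019212  0.11144898]
```

View pics/f2.png

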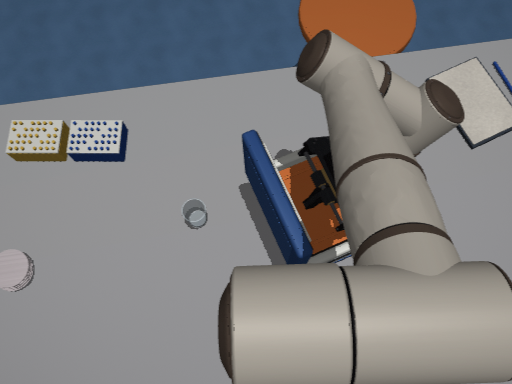

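```bash
python3 - <<'E'
from h import *
T=35; 
P=env.read_state()['position']; d=X*np.sin(np.radians(T))-Z*np.cos(np.radians(T))
env.move_straight(P-d*.05,rate=.15); env.move_straight(W(-.04,0,.45),rate=.3); print(*st())
T=-20
A=lidP(1.57,.168,T,gap=.05)
env.goto(A+Z*.17,ori(T,1)); print(*st())
f=grab('side','f3.png'); g=grab('top','t3.png')
q=proj(f,[W(-.068+.132,y,.106) for y in(-.095,.095)]+[W(-.068+.02,y,.106) for y in(-.095,.095)]);print(q.round(0))
print([(np.round(x['xyz'],3),x['score']) for x in env.search_frame(g,'flap')])
E
```

```text
11.27 [ 0.5663 -0.0973  0.4483] [ 0.21 -0.58 -1.43]
12.25 [0.5083 0.1165 0.4573] [-0.21 -0.02 -0.81]
[[274. 173.]
 [312. 254.]
 [321. 153.]
 [362. 232.]]
[(array([ 0.554, -0.059,  0.11 ]), 0.6)]
```

View pics/f3.png

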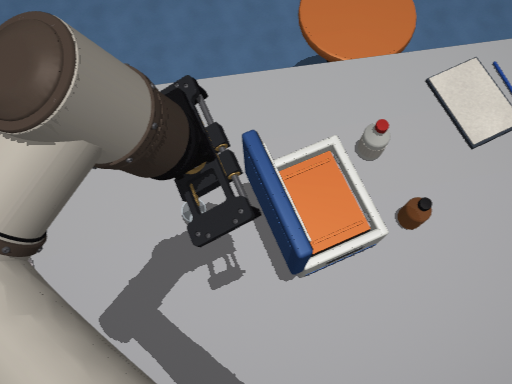

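View pics/t3.png

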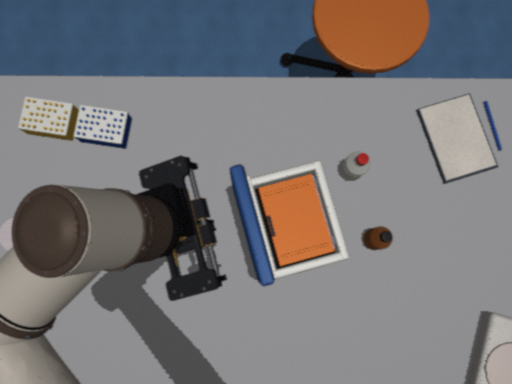

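```bash
python3 - <<'E'
from h import *
T=-20
env.move_straight(lidP(1.57,.168,T,gap=.05),rate=.15); print(*st())
for a in [1.57,1.45,1.3,1.1,.9,.7,.5,.35,.22,.14]:
    hit=env.move_straight(lidP(a,.168,T),rate=.07 if a>.3 else .04,force_limit=14); print(a,hit,*st())
    if hit: break
f=grab('side','f4.png'); g=grab('top','t4.png')
E
```

```text
13.68 [0.5091 0.1166 0.289 ] [ 0.03 -0.33 -0.04]
1.57 False 14.55 [0.5218 0.068  0.2881] [-0.38  0.31  1.09]
1.45 False 15.0 [0.5272 0.0479 0.2911] [-0.45  2.27 -0.85]
1.3 False 15.52 [0.5341 0.0219 0.2918] [-1.06  0.35 -0.23]
1.1 False 16.18 [ 0.5432 -0.0121  0.2855] [-0.25  0.75  0.89]
0.9 False 16.84 [ 0.5518 -0.0439  0.272 ] [ 0.35 -0.24  0.24]
0.7 False 17.5 [ 0.5594 -0.0725  0.2518] [-0.87 -0.33 -0.69]
0.5 False 18.17 [ 0.5657 -0.0965  0.2258] [-0.5   0.23 -0.48]
0.35 False 18.7 [ 0.5695 -0.1108  0.2032] [-0.57  0.13 -0.05]
0.22 False 19.38 [ 0.572  -0.1197  0.1847] [-0.23 -1.32  0.5 ]
0.14 False 19.85 [ 0.5732 -0.1242  0.1726] [-1.11  0.07  0.36]
```

View pics/f4.png

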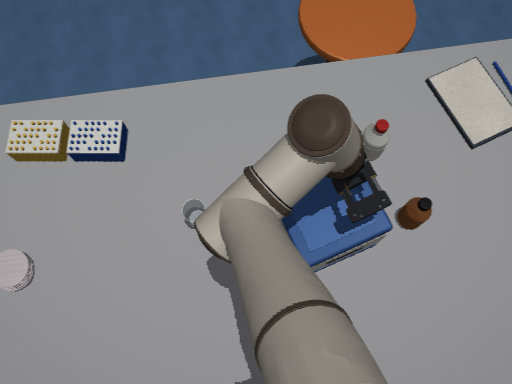

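```bash
python3 - <<'E'
from h import *
T=-20
for a in [.09,.05,.02]:
    hit=env.move_straight(lidP(a,.168,T),rate=.025,force_limit=14); print(a,hit,*st())
    if hit: break
if not hit:
    hit=env.move_straight(lidP(-.04,.168,T),rate=.015,force_limit=12); print(hit,*st(),lidP(0,.168,T))
E
```

```text
0.09 False 20.42 [ 0.5741 -0.1264  0.1651] [ 0.24 -0.38  0.64]
0.05 False 20.83 [ 0.5745 -0.128   0.1589] [ 0.02 -0.48  0.39]
0.02 False 21.18 [ 0.5748 -0.1291  0.1542] [ 1.06 -0.48  0.26]
True 21.58 [ 0.5752 -0.1297  0.1514] [-1.45  1.94  4.38] [ 0.57510263 -0.12962653  0.15124919]
```

```bash
python3 - <<'E'
from h import *
P=env.read_state()['position']
hit=env.move_straight(P-Z*.004,rate=.008,force_limit=15); print(hit,*st())
env.dwell(.3); print(*st())
env.move_straight(P+Z*.05,rate=.08)
env.move_straight(P+Z*.22,rate=.2)
env.goto(W(-.02,0,.42)+np.array([-.05,-.30,.03]),ori(0,1)); print(*st())
f=grab('side','f5.png'); g=grab('top','t5.png')
for n,f in (('s',f),('t',g)):
    im=f['image'].copy()
    q=proj(f,[W(-.095,-.12,.148),W(.095,-.12,.148),W(.095,.12,.148),W(-.095,.12,.148)])
    o=q.min(0).astype(int)-40
    im=cv2.resize(im[o[1]:o[1]+180,o[0]:o[0]+190],None,fx=3,fy=3,interpolation=cv2.INTER_CUBIC)
    cv2.polylines(im,[((q-o)*3+1).astype(int).reshape(-1,1,2)],True,(0,255,0),1); cv2.imwrite(f'pics/fin_{n}.png',im)
    for t in ['red_cap_bottle','amber_bottle','beaker','lid_edge']: print(t,[(np.round(d['xyz'],3),round(d['score'],2)) for d in env.search_frame(f,t)][:2])
print(W(-.095,0,.148))
E
```

```text
True 21.93 [ 0.5753 -0.1298  0.1514] [-2.3   2.1   5.36]
22.23 [ 0.5753 -0.1298  0.1514] [-2.29  1.62  5.57]
25.08 [ 0.5115 -0.3777  0.4488] [ 0.23  0.66 -1.35]
red_cap_bottle [(array([ 0.68 , -0.209,  0.09 ]), 0.9), (array([ 0.506, -0.256,  0.082]), 0.45)]
amber_bottle [(array([ 0.503, -0.257,  0.08 ]), 0.59)]
beaker [(array([0.592, 0.212, 0.043]), 0.82)]
lid_edge [(array([ 0.548, -0.057,  0.147]), 0.93)]
red_cap_bottle [(array([ 0.687, -0.21 ,  0.093]), 0.68)]
amber_bottle [(array([ 0.511, -0.252,  0.085]), 0.56)]
beaker [(array([0.589, 0.211, 0.034]), 0.66)]
lid_edge [(array([ 0.546, -0.062,  0.149]), 0.97), (array([ 0.684, -0.208,  0.094]), 0.3)]
[ 0.58084106 -0.15086494  0.148     ]
```

```bash
python3 -c "
import cv2,numpy as np
cv2.imwrite('pics/final_both.png',cv2.resize(np.hstack([cv2.imread('pics/fin_s.png'),cv2.imread('pics/fin_t.png')]),(798,378)))"
```

```text
(no output)
```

View pics/f5.png

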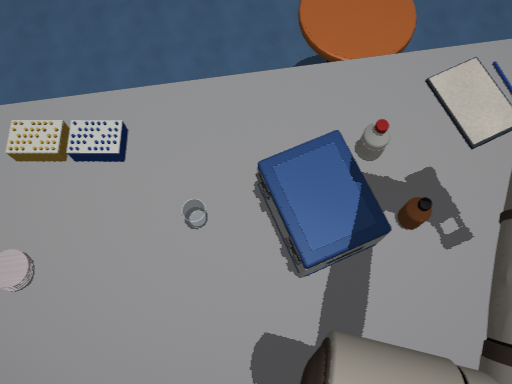

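View pics/final_both.png

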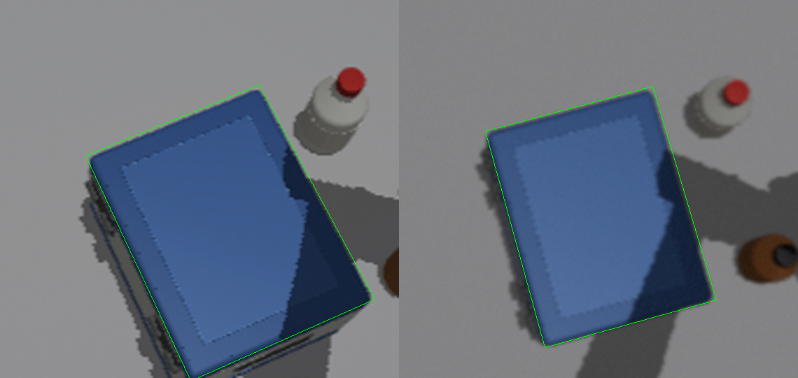

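```bash
python3 - <<'E'
from h import *
T=-20
P=lidP(0,.168,T)
env.goto(P+Z*.2,ori(T,1)); env.move_straight(P+Z*.015,rate=.15)
print(env.move_straight(P+Z*.003,rate=.05,force_limit=8),*st())
print(env.move_straight(P-Z*.006,rate=.01,force_limit=4),*st())
print(env.move_straight(P-Z*.010,rate=.01,force_limit=22),*st())
env.dwell(.2)
env.move_straight(P+Z*.05,rate=.08); env.move_straight(P+Z*.22,rate=.2)
env.goto(W(-.02,0,.42)+np.array([-.05,-.30,.03]),ori(0,1)); print(*st())
grab('side','f6.png')
E
```

```text
False 28.44 [ 0.5748 -0.1297  0.1538] [ 1.2  -0.04  0.1 ]
True 28.93 [ 0.5754 -0.1296  0.1515] [-0.5   1.29  3.88]
True 29.44 [ 0.5756 -0.1298  0.1514] [-1.54  2.33  6.03]
32.49 [ 0.5115 -0.3777  0.4488] [-0.3  -0.32 -0.29]
```

View pics/f6.png

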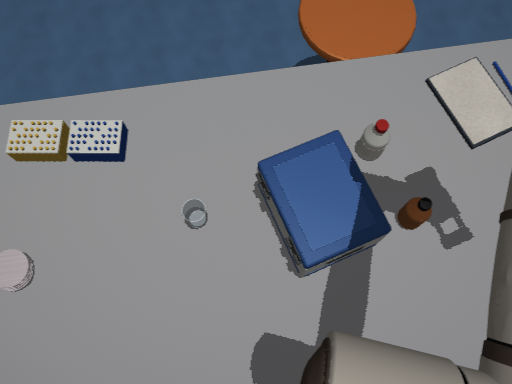

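The lid didn't move when pressed to 22 N, staying at its shut height with the finger at 0.1514 m. The picture shows it square on the case, centred near (322,203), with the bottles at (375,140) and (415,212) and the beaker at (195,213), where they were at the start.

```bash
python3 -c "
from workcell import env
print(env.close_job())"
```

```text
the job is handed in; nothing more can be done
None
```

I folded the orange flap flat over the vials first, then swung the blue lid shut on the rim. I used only the closed fingertips, gripped nothing, and handed the job in at about 32.5 s.

- **Flap:** the fingertip stopped at 0.1116 m against 0.1114 m expected for a flat flap. Both cameras showed it lying flat before I touched the lid.
- **Lid:** I brought it down at about 15 to 25 mm/s at the end. The fingertip stopped at 0.1514 m against 0.1512 m expected when shut. A second press that stopped at its 22 N limit moved it only 0.1 mm, and the shut outline lines up with the lid in both views.
- **Force readings:** the force read after each stop was only about 5 to 6 N, less than the stop limits. I take the limits to have tripped on a brief peak, so the unchanged height is the better evidence that the lid is seated.
- **Bottles and beaker:** all three are where they started, to within about 3 mm, which is within the detector's accuracy. Nothing is touching the robot.
- **One check disagreed:** the network's `lid_edge` result came back at the middle of the lid instead of its edge, so only its height (0.147 to 0.149 m, expected 0.148 m) was useful.

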